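# Chock a leaning kick scooter, flip its side stand down and hold it upright

### The job

The folded kick scooter is leaning on the padded rail of its service board: slide the red wheel stop up snug against the front tyre so that the scooter cannot roll, then flip the yellow side stand over its spring's dead centre until it is fully down. Then take hold of the scooter, bring it upright off the rail with both wheels still on the board, and keep holding it upright and still, resting neither on the rail nor on its stand, so that the stand's clearance can be checked: the program finishes while holding, as let go it would tip over. Do not let it fall or drag it out of its place, and leave the tin, tub and can on the bench alone.

Things in the scene. Friction and masses are not known exactly. Their poses are not given: they have to be found in the camera images.
- board: Plywood board fixed on the bench, 250 x 970 x 18 mm. Origin at bench-top level under the scooter's middle, z up (board's top at z = 18 mm); +y runs towards the scooter's rear, -y to its front wheel and the track, +x to the side-stand side. A wooden chock 45 mm high stands on it 2 to 9 mm behind the rear tyre, so the scooter can hardly roll back.
- rail: Padded wooden rail fixed on the board along its y axis (300 mm long, 115 mm above the board's top), on the -x side of the scooter; the deck's edge leans on it. Its pad's face is 84 mm from the board's centre line, at x = -84 mm of the board's frame. Origin on the board's top, below the scooter's middle.
- wheel_stop (a joint): Position of the red wheel stop along its aluminium track, m; grows as it slides along the board's +y towards the front tyre, range 0 to 0.11, starts between 0 and 0.05. It stays where it is left; sliding takes about 4 N.
- stop_knob (a point): Middle of the stop's black grip knob, 27 to 30 mm across and 30 mm tall (15 mm above and below this point), 78 mm above the bench, 55 mm behind (-y of) the stop's face. It does not turn. Axes as the board's.
- stop_face (a point): Point on the top edge of the stop's rubber face, which looks to the board's +y at the front tyre; on the board's centre line, 42 mm above the board's top. The face is 56 mm wide, from 12 to 42 mm above the board. Axes as the board's. It touches the tyre when the front hub is about 66 mm ahead of this point along the board's y.
- scooter: Loose scooter, about 3.1 kg, 700 mm long, deck 120 mm wide (top 114 mm up), 145 mm tyres that turn freely. Origin on the tyres' ground line, midway between them; x to the stand side, y to the rear, z up the scooter. Starts leaning 0.23 rad about the ground line, top towards the rail (-x). Upright it does not balance by itself; past upright it tips 0.10 rad over onto its lowered stand.
- front_hub (a point): Centre of the front wheel, 72.5 mm above the ground line, 280 mm ahead (-y) of the scooter's origin. Axes as the scooter's.
- stem_grip (a point): Point on the axis of the folded stem, a bare aluminium tube of 34 mm diameter that runs lengthwise above the deck; 225 mm up the scooter from the ground line, 30 mm ahead of its middle. The tube is free over at least 140 mm to both sides of this point (it slopes 0.1 rad down to the rear), with 94 mm of air below it. Axes as the scooter's.
- kickstand (a joint): Angle of the yellow side stand, rad: 0 folded up (pointing to the rear along the deck), 1.57 straight down, 2.09 fully down on its stop, slanting forward. Over-centre spring beside its pivot: dead centre at 0.75; before that it springs back to 0 (0.38 Nm at 0), past it the spring throws it fully down and keeps it there. Its foot then clears the board by about 11 mm when the scooter is upright.
- stand_pivot (a point): Pivot of the side stand, on the deck's side, at x = 78 mm, y = -60 mm, z = 102 mm in the scooter's frame; it turns about the scooter's x axis. Axes as the scooter's.
- stand_foot (a point): Middle of the rubber foot at the stand's free end. The stand is a rod of 12 mm diameter (foot 16 mm), 96 mm long from pivot to foot along its length and splayed outwards by 30 mm over that length. The frame turns with the stand: y points along it from pivot to foot, x outwards.
- stain_tin: Tin with yellow label, 106 mm diameter, 122 mm high, origin under its centre; to be left alone.
- filler_tub: White tub with red lid, 98 mm diameter, 92 mm high, origin under its centre; to be left alone.
- spray_can: Red aerosol can with black cap, 66 mm diameter, 194 mm high, origin under its centre; to be left alone.

How it is judged:
By the outcome, as a careful person would: the job done as asked, in the order asked, and still so for the second after the job is handed in, while the arm keeps its last pose, push and grip.
It also fails if it takes over 72 s, if anything falls off the work surface, if the arm or the gripper's body presses on something with over 40 N, if the wrist force passes 120 N, or if a joint passes its speed limit or range.

### The arm

A 6-joint arm with a two-finger parallel gripper is mounted at the origin on the work surface. World frame = base frame: x ahead of the robot, y to its left, z up, the work surface at z = 0. Lengths are in mm, angles in rad, forces in N, time in s.
With the tool pointing down it reaches from about 300 to 775 mm from the base axis. Payload 14.6 kg.
Tool frame: the origin (TCP) lies between the finger pads; the fingertips stand 19 mm ahead of it and the grasp point (between the pads) is the TCP; z points along the fingers, y is the line along which they close (so a half turn about z gives the same grasp; the last joint's range is limited). The gripper opens to 94 mm and grips with 3 to 60 N. Pads are 16 mm wide; open, the fingers measure 119 mm over their backs; the gripper's body (75 mm by 177 mm) begins 78 mm behind the grasp point.
Start: joints at [1.085, 0.3, 1.521, -0, 1.321, -0.067], TCP at [223.662, 502.459, 224.446] pointing down, gripper open.
Joint ranges: [-3.03, 3.03], [-0.79, 2.21], [0.23, 2.52], [-1.04, 4.18], [0, 3.07], [-2.55, 2.55]. Speed limits (rad/s): [2.22, 2.22, 2.57, 3.14, 3.14, 3.14].

### API

Orientations are given as [roll, pitch, yaw] about the fixed x, y, z axes, in that order (R = Rz(yaw) Ry(pitch) Rx(roll)).
In Python, from cell import monitor, imaging, job, find_in, trace gives the robot as it stands. The module is installed in compiled form; this text tells all that it offers.
- The arm moves only by the tool arm_command, never from a script. Its argument "steps" is a list of rows, each a list of 5 numbers: the opening, from 0 (shut) to 1 (fully open), then the shift along the tool's x, y, z in mm, then the turn about the tool's z in degrees. In form: [[gripper, dx, dy, dz, turn], ...]. A call has 1 to 20 rows; each row is the pose to reach, as a shift and turn from the pose commanded when the call began, along the tool's axes at that moment; what a row does not reach only later rows make up. A row lasts 1/8 s, in which the tool goes at most 62.5 mm and 10.7 degrees, less where a joint would pass 70% of its speed; a pose out of reach is approached as far as the arm can. A call with a gripper value outside its range is refused whole. The fingers move at their own pace and stop on an object; "force" is the grip in N (left out, the last holds). Time passes only in rows, so rows that repeat a pose let the fingers close. It gives the time, the measured TCP pose, the force, the opening and the grip force at its end, in the units of the state.
- monitor.read_state(): the state, without advancing time (a new reading comes with each control period).
- imaging.camera(name): name is "scene" or "top"; returns a dict with "img" (480x640x3 uint8, red, green, blue), "mtx" (3x3 intrinsics, pixels), "view" (4x4, takes a point from world to camera coordinates). Camera axes: x right, y down, z forward; pixel columns grow to the right and rows downward; lengths in mm; the calibration is good to about 2 mm. A picture is of the moment at which its call begins. There is no depth.
- job.sign_off(): hands the job in; it is judged then, once.
Trained networks look in a picture, given as the dict that the camera call returned (one of the last four; its "shot" number tells which), for a name from the list of things; names that differ only in an ending like _2 or _b are one class to them, and where a whole thing is asked for, a point or a joint stands for the part that bears it (a point fixed in the world has none). Each returns a list of dicts, best first, with "p" (0 to 1); they miss things now and then, are a little off and sometimes report something else, mostly with a low value. They report only what shows in the picture. A call takes as long as a camera call.
- find_in(picture, target): "rect" ([centre column, centre row, width, height] in pixels, round what is visible of it).
- trace(picture, target): "region" (480x640 bool, what is visible of it) and "rect" ([centre column, centre row, width, height] in pixels, round what is visible of it).
The state is a dict: "clock": time; "joints": joint angles; "qd": joint speeds; "effort": joint torques, N m; "eef_pos": TCP position; "eef_rot": TCP orientation; "wrist_force": force on the tool from outside, world axes, zero at the start; "moment": the same for the moment, N m; "finger_gap": finger opening in mm; "finger_force": force on a finger pad.
Only numpy, scipy, OpenCV 4.12 (cv2) and the standard library are available. Lean on these libraries where they do the work, as an engineer would, in place of code of your own. Each camera call takes 0.05 s, during which the arm holds its last target. There are 200 camera calls.

## Working session

There is one attempt and no reset: what is moved stays moved. The work goes in short steps, Python scripts to look and compute and a tool call to move; the robot and the scene stay as the last step left them, time stands still between calls to the robot, and variables do not carry over. Pictures are saved under pics/ and viewed, at most 12 in all, crops included, and the job is handed in when it is done.

Besides the shell and the picture viewer there is one more tool, called after ">>>" as name(argument=value, ...) on one line, values as JSON. arm_command: Moves the arm, as the interface text tells. Its arguments: {"type":"object","properties":{"steps":{"type":"array","items":{"type":"array","items":{"type":"number"}}},"force":{"type":"number"}},"required":["steps"]}

```bash
mkdir -p pics; python3 - <<'E'
from cell import monitor, imaging, job, find_in, trace
import cv2,numpy as np
s=monitor.read_state();print(s)
for n in("scene","top"):
    p=imaging.camera(n);cv2.imwrite(f"pics/{n}0.png",p["img"][:,:,::-1])
    print(n,p["mtx"].tolist(),np.round(p["view"],3).tolist())
    for t in["board","rail","wheel_stop","stop_knob","stop_face","scooter","front_hub","stem_grip","kickstand","stand_pivot","stand_foot","stain_tin","filler_tub","spray_can"]:
        r=find_in(p,t)
        print(t,[(np.round(q["rect"],1).tolist(),round(q["p"],2)) for q in r[:2]])
E
```

```text
{'clock': 0.0, 'joints': array([ 1.08535065e+00,  3.00460714e-01,  1.52159825e+00, -2.13771588e-05,
        1.32071053e+00, -6.65874403e-02]), 'qd': array([ 2.71987099e-05,  1.55523860e-03, -4.54508482e-04,  1.34010047e-03,
       -1.83942916e-03, -5.40625193e-04]), 'effort': array([-7.49063183e-04, -5.31810093e+01, -3.52744353e+01,  7.07768602e-02,
        2.43422430e-02, -9.95453934e-05]), 'eef_pos': array([223.57842339, 502.23155689, 223.88475718]), 'eef_rot': array([-3.14041704e+00, -5.76449364e-05,  2.72273969e+00]), 'wrist_force': array([ 0.36252055,  0.00182295, -0.44635305]), 'moment': array([ 0.02669337,  0.02938926, -0.0170804 ]), 'finger_force': 0.0, 'finger_gap': 94.06359463853951}
scene [[493.0339247361989, 0.0, 320.724625848133], [0.0, 493.0339247361989, 235.9928296709565], [0.0, 0.0, 1.0]] [[0.995, 0.095, 0.004, -609.338], [0.083, -0.845, -0.529, 14.243], [-0.047, 0.527, -0.849, 1317.024], [0.0, 0.0, 0.0, 1.0]]
board [([276.6, 253.4, 135.9, 316.9], 0.81), ([283.6, 182.2, 92.8, 255.8], 0.43)]
rail [([259.4, 169.0, 28.0, 84.4], 0.97)]
wheel_stop [([277.9, 352.2, 29.0, 39
[... 767 characters left out ...]
 -0.985, 1080.417], [0.0, 0.0, 0.0, 1.0]]
board [([210.3, 284.6, 373.2, 96.8], 0.37)]
rail [([223.9, 331.6, 158.2, 23.4], 0.62)]
wheel_stop [([435.7, 284.1, 38.4, 25.5], 0.68)]
stop_knob [([436.8, 282.4, 47.2, 27.4], 0.97)]
stop_face [([437.8, 282.6, 39.2, 27.3], 0.79)]
scooter [([212.0, 281.2, 373.4, 93.0], 0.71)]
front_hub [([210.7, 284.4, 372.1, 91.5], 0.95)]
stem_grip []
kickstand [([232.4, 246.9, 59.6, 22.5], 0.73)]
stand_pivot [([212.2, 281.4, 373.5, 97.1], 0.59)]
stand_foot [([232.1, 246.7, 60.3, 22.4], 0.8)]
stain_tin [([340.6, 179.6, 50.9, 56.9], 0.62)]
filler_tub [([429.6, 187.6, 50.5, 46.3], 0.92), ([209.7, 282.6, 372.9, 94.2], 0.28)]
spray_can [([166.0, 191.2, 52.4, 50.4], 0.95)]
```

```bash
python3 - <<'E'
import cv2
a=cv2.imread("pics/scene0.png")[40:480,180:440];b=cv2.imread("pics/top0.png")
cv2.imwrite("pics/scene0c.png",cv2.resize(a,None,fx=1.36,fy=1.36,interpolation=2))
E
```

```text
(no output)
```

View pics/top0.png

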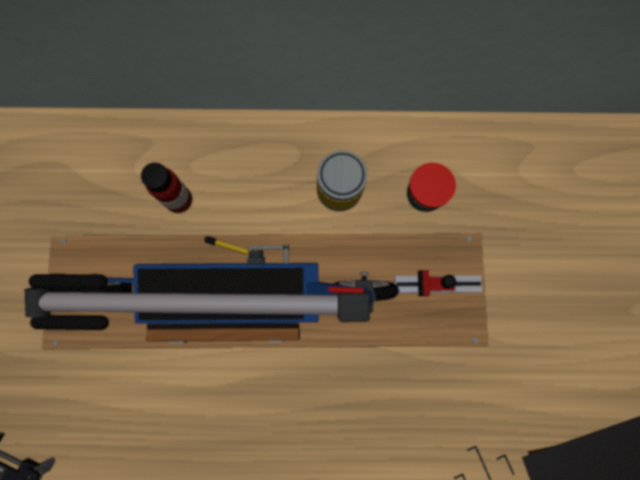

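View pics/scene0.png

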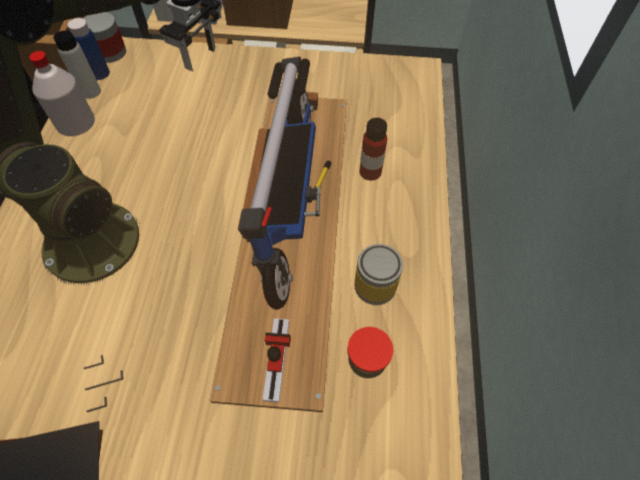

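The top view shows the board running along the image row axis. Its corners are near (50,234), (482,234), (487,347) and (43,348), the stop knob is at (448,282), the front wheel is near (375,289), and the yellow stand runs from (208,240) to (255,252). In the scene view the front wheel is at about (277,280) and the knob at (274,353).

```bash
cat > h.py <<'E'
import numpy as np
from cell import monitor, imaging, find_in, trace
def ray(p,uv):
    R=p["view"][:3,:3];c=-R.T@p["view"][:3,3]
    d=R.T@np.linalg.inv(p["mtx"])@np.array([uv[0],uv[1],1.]);return c,d/np.linalg.norm(d)
def atz(p,uv,z):
    c,d=ray(p,uv);return c+d*(z-c[2])/d[2]
def tri(rs):
    A=sum(np.eye(3)-np.outer(d,d) for c,d in rs);b=sum((np.eye(3)-np.outer(d,d))@c for c,d in rs)
    return np.linalg.solve(A,b)
def proj(p,X):
    q=p["view"][:3,:3]@X+p["view"][:3,3];q=p["mtx"]@q;return q[:2]/q[2]
E
python3 - <<'E'
from h import *
import cv2
np.set_printoptions(precision=1,suppress=True)
t=imaging.camera("top");s=imaging.camera("scene")
for uv in[(50,234),(482,234),(488,347),(43,348)]:print("top corner",atz(t,uv,18))
for uv in[(346,98),(322,410),(213,403)]:print("scene corner",atz(s,uv,18))
print("knob",atz(t,(448,281),93),atz(s,(274,353),93),tri([ray(t,(448,281)),ray(s,(274,353))]))
print("foot",tri([ray(t,(209,240)),ray(s,(328,163))]))
print("tin",atz(t,(342,174),122)," tub",atz(t,(433,184),92)," can",atz(t,(156,177),194))
print("tube y-30",[atz(t,uv,237) for uv in[(100,302),(230,303),(330,305)]])
a=cv2.resize(t["img"][225:360,190:490,::-1],None,fx=2.6,fy=2.6,interpolation=2)
b=cv2.resize(s["img"][140:410,200:360,::-1],None,fx=2.2,fy=2.2,interpolation=2)
cv2.imwrite("pics/ta.png",a);cv2.imwrite("pics/sb.png",b)
E
```

```text
top corner [643.2 593.1  18. ]
top corner [ 650.6 -379.1   18. ]
top corner [ 400.7 -380.    18. ]
top corner [392.2 584.8  18. ]
scene corner [636.9 593.   18. ]
scene corner [ 651.1 -378.4   18. ]
scene corner [ 412.3 -386.6   18. ]
knob [ 536.4 -278.7   93. ] [ 538.2 -287.    93. ] [ 537.1 -282.4   79.8]
foot [610.3 210.4 143.8]
tin [756.3 -57.5 122. ]  tub [ 744.9 -254.6   92. ]  can [724.9 308.3 194. ]
tube y-30 [array([480.3, 380.9, 237. ]), array([480.1, 149.5, 237. ]), array([477.8, -28.7, 237. ])]
```

View pics/ta.png

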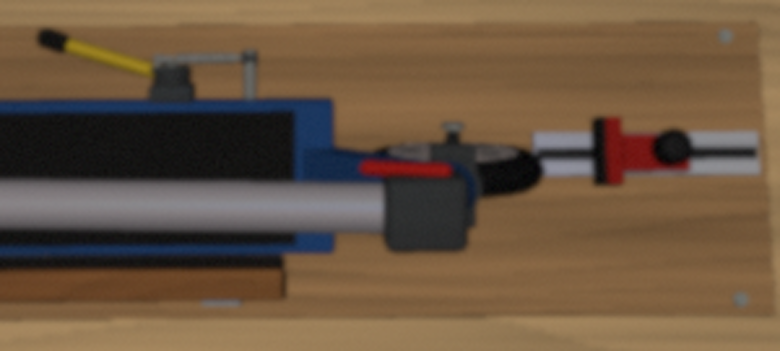

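View pics/sb.png

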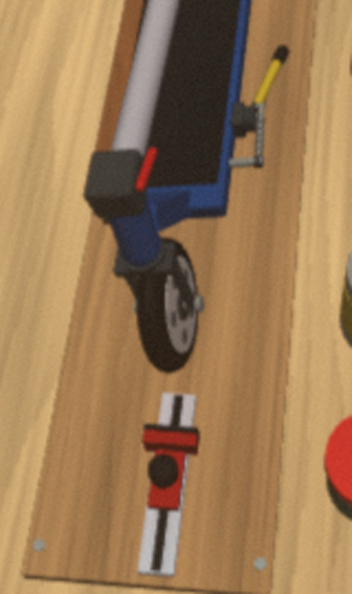

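The board's +y is close to world +y, with a yaw of about 0.008. The stop track's centre line is near x≈537 and the knob is at about (537,-282,78). I'll go to the knob next, with the closing axis along world x.

>>> arm_command(steps=[[1,-20,-20,-70,10],[1,-60,-60,-130,20],[1,-100,-100,-150,30],[1,-150,-145,-150,40],[1,-200,-195,-150,50],[1,-250,-245,-150,60],[1,-300,-290,-150,65.5],[1,-345,-335,-150,65.5],[1,-390,-380,-150,65.5],[1,-430,-420,-150,65.5],[1,-475,-460,-150,65.5],[1,-520,-505,-120,65.5],[1,-560,-545,-80,65.5],[1,-605,-589,-20,65.5],[1,-605,-589,40,65.5],[1,-605,-589,70,65.5],[1,-605,-589,70,65.5],[1,-605,-589,70,65.5]])

```text
clock: 3.85
eef_pos: [536.2, -281.7, 152.6]
eef_rot: [-3.139, -0.002, 1.579]
wrist_force: [0.1, 0.3, 0.6]
finger_gap: 94.1
finger_force: 0.0
```

```bash
python3 - <<'E'
from h import *
import cv2
np.set_printoptions(precision=1,suppress=True)
t=imaging.camera("top");s=imaging.camera("scene")
st=monitor.read_state();print(st["clock"],st["eef_pos"],st["eef_rot"],st["wrist_force"])
print("hub nut",tri([ray(t,(364.2,274.2)),ray(s,(290.5,277.3))]))
print("track x",atz(t,(400,283.5),22),atz(t,(475,283.5),22))
print("face top edge",atz(t,(190+598/2.6,225+151/2.6),60),"knob 93",atz(t,(190+672/2.6,225+147/2.6),93))
b=cv2.resize(s["img"][240:420,180:400,::-1],None,fx=3,fy=3,interpolation=2);cv2.imwrite("pics/k1.png",b)
E
```

```text
3.95 [ 537.2 -281.6  155.8] [3.1 0.  1.6] [-0.1 -0.3  0.7]
hub nut [ 549.8 -104.2   96. ]
track x [ 537.1 -190.9   22. ] [ 538.3 -356.9   22. ]
face top edge [ 534.8 -227.3   60. ] knob 93 [ 535.3 -279.6   93. ]
```

View pics/k1.png

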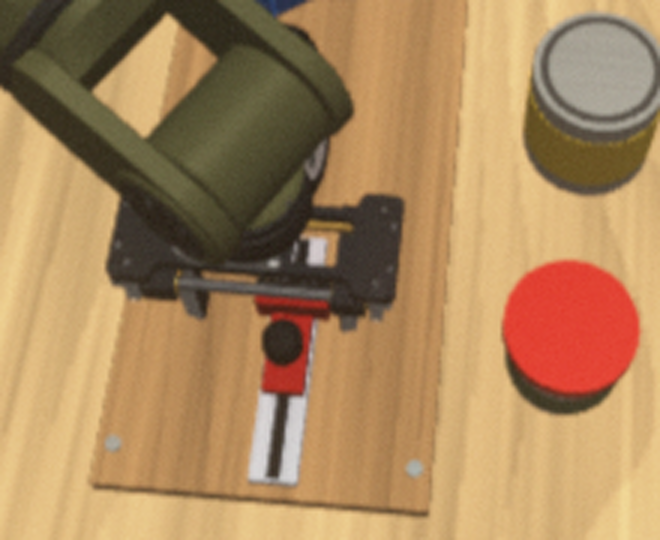

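The open gripper stands over the track with its fingers on either side of the knob. Next I'll descend, grip lightly and slide along tool x, which is world +y.

>>> arm_command(steps=[[1,0,-1,35,0],[1,0,-1,70,0],[1,0,-1,70,0],[0.2,0,-1,70,0],[0.2,0,-1,70,0],[0.2,0,-1,70,0],[0.2,0,-1,70,0],[0.2,0,-1,70,0],[0.2,0,-1,70,0]], force=20)

```text
clock: 5.08
eef_pos: [535.8, -281.7, 84.4]
eef_rot: [-3.142, -0.0, 1.58]
wrist_force: [-0.1, -0.2, -0.5]
finger_gap: 37.4
finger_force: 0.0
```

>>> arm_command(steps=[[0.1,0,0,0,0],[0.1,0,0,0,0],[0.1,0,0,0,0],[0.1,10,0,0,0],[0.1,20,0,0,0],[0.1,30,0,0,0],[0.1,40,0,0,0],[0.1,45,0,0,0],[0.1,45,0,0,0]])

```text
clock: 6.2
eef_pos: [537.3, -236.2, 84.5]
eef_rot: [3.137, 0.001, 1.58]
wrist_force: [18.1, 1.4, -8.3]
finger_gap: 26.6
finger_force: 20.0
```

>>> arm_command(steps=[[0.1,2,1,0,0],[0.1,4,1,0,0],[0.1,4,1,0,0]])

```text
clock: 6.58
eef_pos: [537.3, -232.8, 84.4]
eef_rot: [3.139, 0.001, 1.58]
wrist_force: [9.0, -1.4, -6.7]
finger_gap: 27.1
finger_force: 20.0
```

>>> arm_command(steps=[[0.1,2,0,0,0],[0.1,4,0,0,0],[0.1,4,0,0,0]])

```text
clock: 6.95
eef_pos: [537.3, -228.9, 84.4]
eef_rot: [3.139, 0.001, 1.58]
wrist_force: [9.0, -2.0, -5.7]
finger_gap: 26.7
finger_force: 20.0
```

Now 1 mm steps towards contact.

>>> arm_command(steps=[[0.1,1,0.5,0,0],[0.1,2,0.5,0,0],[0.1,2,0.5,0,0]])

```text
clock: 7.32
eef_pos: [537.3, -227.0, 84.4]
eef_rot: [3.14, 0.001, 1.58]
wrist_force: [4.3, -3.4, -3.7]
finger_gap: 27.1
finger_force: 20.0
```

>>> arm_command(steps=[[0.1,1,0,0,0],[0.1,2,0,0,0],[0.1,2,0,0,0]])

```text
clock: 7.7
eef_pos: [537.3, -225.0, 84.4]
eef_rot: [3.14, 0.001, 1.58]
wrist_force: [4.2, -3.9, -3.5]
finger_gap: 27.1
finger_force: 20.0
```

```bash
python3 - <<'E'
from h import *
import cv2
s=imaging.camera("scene");t=imaging.camera("top")
print(monitor.read_state()["wrist_force"],monitor.read_state()["eef_pos"])
a=cv2.resize(s["img"][230:370,220:320,::-1],None,fx=4,fy=4,interpolation=2)
b=cv2.resize(t["img"][240:330,340:440,::-1],None,fx=4,fy=4,interpolation=2)
c=np.zeros((560,800,3),np.uint8);c[:,:400]=a;c[:360,400:]=b;cv2.imwrite("pics/c2.png",c)
E
```

```text
[ 4.47880246 -2.41575849 -3.43738348] [ 537.26966059 -225.05504389   84.42863256]
```

View pics/c2.png

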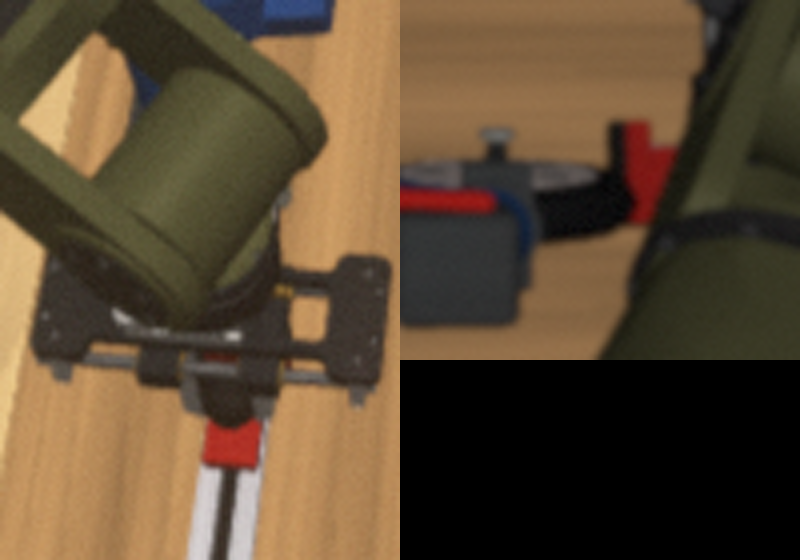

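The stop is nearly touching: in the top crop the tyre's bulge already overhangs the rubber face. I'll continue in 1–2 mm steps.

>>> arm_command(steps=[[0.1,1,0.3,0,0],[0.1,1,0.3,0,0]])

```text
clock: 8.05
eef_pos: [537.3, -223.9, 84.4]
eef_rot: [3.141, 0.001, 1.58]
wrist_force: [2.8, -5.2, -3.6]
finger_gap: 27.1
finger_force: 20.0
```

>>> arm_command(steps=[[0.1,1,0,0,0],[0.1,1,0,0,0]])

```text
clock: 8.3
eef_pos: [537.3, -223.3, 84.4]
eef_rot: [3.141, 0.001, 1.58]
wrist_force: [2.9, -6.8, -4.0]
finger_gap: 27.4
finger_force: 20.0
```

>>> arm_command(steps=[[0.1,1,0,0,0],[0.1,1,0,0,0]])

```text
clock: 8.55
eef_pos: [537.3, -222.8, 84.4]
eef_rot: [3.141, 0.002, 1.579]
wrist_force: [3.3, -11.3, -5.3]
finger_gap: 26.6
finger_force: 20.0
```

>>> arm_command(steps=[[0.1,1,0,0,0],[0.1,1,0,0,0]])

```text
clock: 8.8
eef_pos: [537.3, -222.4, 84.5]
eef_rot: [3.141, 0.003, 1.579]
wrist_force: [3.9, -15.4, -6.3]
finger_gap: 27.0
finger_force: 20.0
```

The force rose from 4 N to 15 N, so the stop is against the tyre. I'll relax the push, release, lift and travel to the side stand with the gripper closed.

>>> arm_command(steps=[[0.1,-1.5,0,0,0],[0.6,-1.5,0,0,0],[0.6,-1.5,0,0,0],[0.6,-1.5,0,0,0],[0.6,-1.5,0,0,0],[0.5,-1.5,0,-50,0],[0.2,0,0,-110,0],[0,0,20,-170,0],[0,40,40,-220,0],[0,90,60,-220,0],[0,150,74,-220,0],[0,210,74,-220,0],[0,270,74,-220,0],[0,330,74,-220,0],[0,380,74,-220,0],[0,420,74,-200,0],[0,420,74,-170,0],[0,420,74,-130,0],[0,420,74,-130,0]])

```text
clock: 11.18
eef_pos: [606.3, 199.8, 211.8]
eef_rot: [-3.136, 0.001, 1.58]
wrist_force: [-0.7, 0.3, 1.8]
finger_gap: 0.5
finger_force: 0.0
```

```bash
python3 - <<'E'
from h import *
import cv2
np.set_printoptions(precision=1,suppress=True)
s=imaging.camera("scene");t=imaging.camera("top")
st=monitor.read_state();print(st["clock"],st["eef_pos"],st["wrist_force"])
tip=st["eef_pos"]-[0,0,19]
print("tip px",proj(s,tip),proj(t,tip))
for n,p in(("s",s),("t",t)):
    for k in("kickstand","stop_face"):print(n,k,[(np.round(q["rect"]),round(q["p"],2)) for q in find_in(p,k)[:2]])
a=cv2.resize(s["img"][110:250,260:360,::-1],None,fx=4,fy=4,interpolation=2)
b=cv2.resize(t["img"][200:320,200:300,::-1],None,fx=4,fy=4,interpolation=2)
c=np.zeros((600,800,3),np.uint8);c[:560,:400]=a;c[:480,400:]=b;cv2.imwrite("pics/c3.png",c)
E
```

```text
11.275 [607.8 200.  215.9] [-0.   0.1  0.9]
tip px [326.9 152.2] [209.  236.4]
s kickstand [(array([321., 181.,  23.,  39.]), 0.76)]
s stop_face [(array([284., 329.,  24.,  35.]), 0.8)]
t kickstand [(array([242., 249.,  36.,  17.]), 0.77)]
t stop_face [(array([410., 281.,  33.,  23.]), 0.87)]
```

View pics/c3.png

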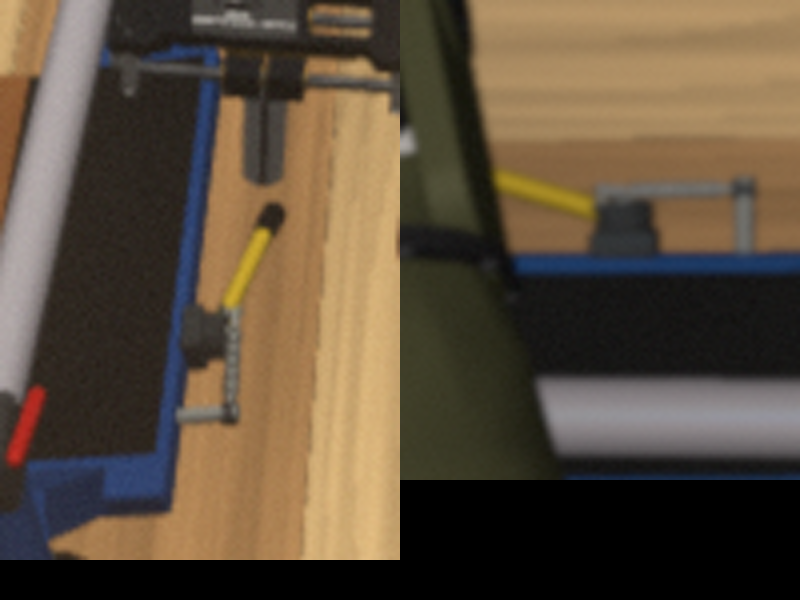

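The closed fingertip is above the yellow rod, just inboard of the foot (scene foot at about (328,164)). I'll press down along the stand's arc, the first part first.

>>> arm_command(steps=[[0,0,0,20,0],[0,-2,0,42,0],[0,-2,0,50,0],[0,-2,1,55,0],[0,-2,2,60,0],[0,-3,3,65,0],[0,-3,4,70,0],[0,-3,4,70,0]])

```text
clock: 12.48
eef_pos: [611.3, 196.9, 144.0]
eef_rot: [-3.141, 0.0, 1.58]
wrist_force: [1.6, -1.9, 3.7]
finger_gap: 0.6
finger_force: 1.5
```

Contact gives about 3.7 N, as expected from the spring. I'll continue along the arc.

>>> arm_command(steps=[[0,-1,1,6,0],[0,-4,2,12,0],[0,-7,4,18,0],[0,-10,5,24,0],[0,-14,6,30,0],[0,-18,7,35,0],[0,-22,8,39,0],[0,-26,9,43,0],[0,-30,10,46,0],[0,-34,10,49,0],[0,-34,10,49,0]])

```text
clock: 13.85
eef_pos: [621.7, 162.8, 95.2]
eef_rot: [-3.141, 0.0, 1.579]
wrist_force: [0.8, -0.2, 1.1]
finger_gap: 0.4
finger_force: 0.0
```

```bash
python3 - <<'E'
from h import *
import cv2
np.set_printoptions(precision=1,suppress=True)
s=imaging.camera("scene");t=imaging.camera("top")
st=monitor.read_state();print(st["clock"],st["eef_pos"],st["wrist_force"])
for n,p in(("s",s),("t",t)):
    for k in("kickstand",):print(n,k,[(np.round(q["rect"]),round(q["p"],2)) for q in find_in(p,k)[:2]])
a=cv2.resize(s["img"][110:250,260:360,::-1],None,fx=4,fy=4,interpolation=2)
b=cv2.resize(t["img"][200:320,200:300,::-1],None,fx=4,fy=4,interpolation=2)
c=np.zeros((600,800,3),np.uint8);c[:560,:400]=a;c[:480,400:]=b;cv2.imwrite("pics/c4.png",c)
E
```

```text
13.95 [621.8 163.1  95.6] [-0.5  0.4 -0.4]
s kickstand [(array([322., 208.,  25.,  41.]), 0.61)]
t kickstand [(array([271., 245.,  31.,  25.]), 0.75), (array([266., 292., 447., 122.]), 0.69)]
```

View pics/c4.png

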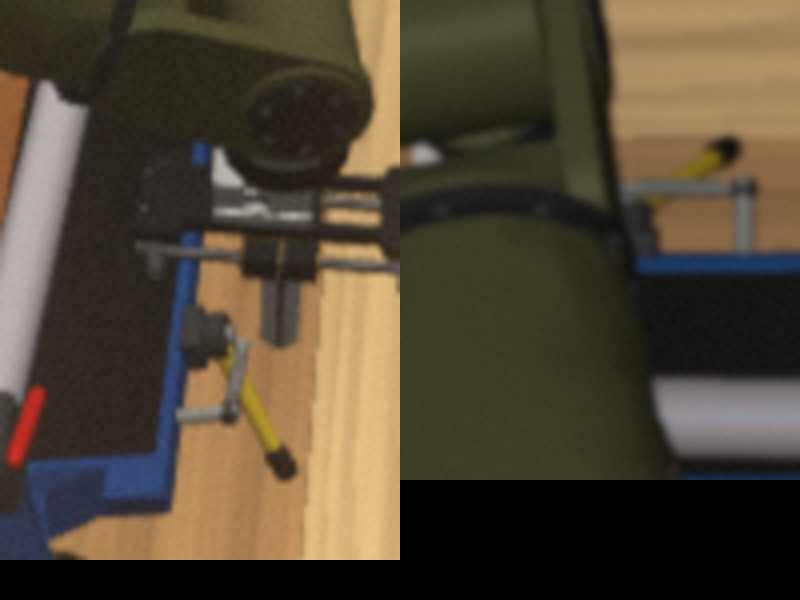

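The stand has thrown fully down, slanting forward. Next I'll retreat upward, open and move over the stem tube.

>>> arm_command(steps=[[0,2,3,-40,0],[0,2,3,-95,0],[0.3,2,3,-150,0],[1,-5,-10,-205,0],[1,-10,-60,-225,0],[1,-15,-110,-225,0],[1,-15,-142,-225,0],[1,-15,-142,-205,0],[1,-15,-142,-205,0],[1,-15,-142,-205,0]], force=15)

```text
clock: 15.3
eef_pos: [480.2, 146.9, 301.1]
eef_rot: [3.141, -0.0, 1.58]
wrist_force: [0.2, -0.3, 0.8]
finger_gap: 76.9
finger_force: 0.0
```

```bash
python3 - <<'E'
from h import *
import cv2
np.set_printoptions(precision=1,suppress=True)
s=imaging.camera("scene");t=imaging.camera("top")
st=monitor.read_state();print(st["clock"],st["eef_pos"],st["eef_rot"],st["wrist_force"],st["finger_gap"])
print(proj(s,np.array([480,148,237.])),proj(t,np.array([480,148,237.])))
a=cv2.resize(s["img"][60:250,230:350,::-1],None,fx=3,fy=3,interpolation=2)
b=cv2.resize(t["img"][220:360,180:320,::-1],None,fx=3,fy=3,interpolation=2)
c=np.zeros((600,800,3),np.uint8);c[:570,:360]=a;c[:420,360:780]=b;cv2.imwrite("pics/c5.png",c)
E
```

```text
15.4 [480.3 146.9 300.9] [ 3.1 -0.   1.6] [-0.4  0.8  0.1] 84.81470529628619
[271.7 153.3] [230.9 303.1]
```

View pics/c5.png

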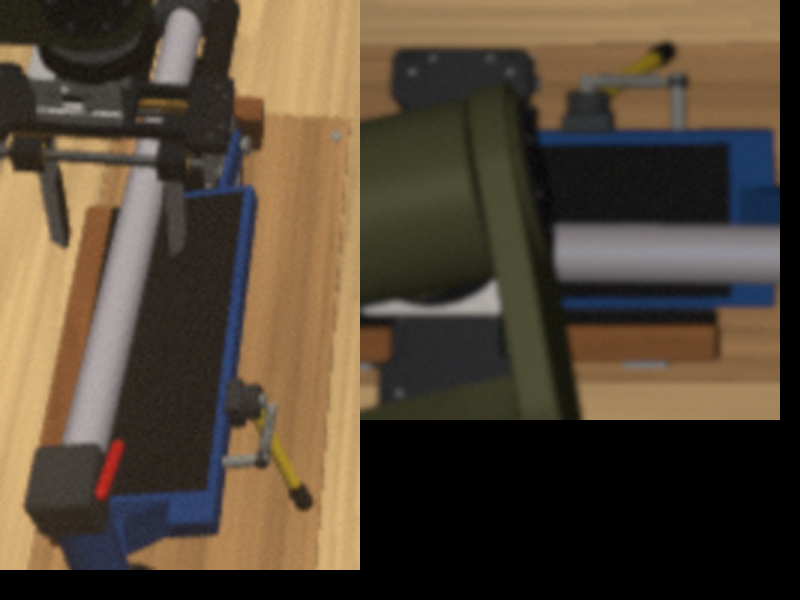

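The fingers straddle the tube. I'll descend and close gently.

>>> arm_command(steps=[[1,0,1,35,0],[1,0,2,63,0],[1,0,2,63,0],[0.5,0,2,63,0],[0.3,0,2,63,0],[0.3,0,2,63,0],[0.3,0,2,63,0],[0.3,0,2,63,0],[0.3,0,2,63,0],[0.3,0,2,63,0],[0.3,0,2,63,0]], force=10)

```text
clock: 16.77
eef_pos: [481.7, 147.0, 237.5]
eef_rot: [-3.141, -0.0, 1.58]
wrist_force: [-4.4, 1.7, 3.5]
finger_gap: 33.4
finger_force: 10.0
```

The tube is held at a gap of 33.4 mm and the side force matches the lean load. I'll bring it upright along the arc, first half first.

>>> arm_command(steps=[[0.25,0,0,0,0],[0.25,0,3,-0.7,0],[0.25,0,6,-1.3,0],[0.25,0,10,-2.1,0],[0.25,0,14,-2.8,0],[0.25,0,18,-3.4,0],[0.25,0,22,-4,0],[0.25,0,25,-4.3,0],[0.25,0,25,-4.3,0],[0.25,0,25,-4.3,0]], force=20)

```text
clock: 18.02
eef_pos: [506.9, 147.0, 241.7]
eef_rot: [3.141, 0.0, 1.58]
wrist_force: [-3.8, -0.4, 3.0]
finger_gap: 33.6
finger_force: 20.0
```

>>> arm_command(steps=[[0.25,0,4,-0.5,0],[0.25,0,8,-0.8,0],[0.25,0,12,-1.1,0],[0.25,0,16,-1.3,0],[0.25,0,20,-1.4,0],[0.25,0,23,-1.5,0],[0.25,0,25,-1.5,0],[0.25,0,25,-1.5,0],[0.25,0,25,-1.5,0]])

```text
clock: 19.15
eef_pos: [531.9, 147.3, 243.2]
eef_rot: [3.141, 0.0, 1.58]
wrist_force: [-0.2, -0.2, -0.9]
finger_gap: 33.4
finger_force: 20.0
```

```bash
python3 - <<'E'
from h import *
import cv2
np.set_printoptions(precision=1,suppress=True)
s=imaging.camera("scene");t=imaging.camera("top")
for n,p in(("s",s),("t",t)):
    for k in("kickstand","stop_face"):print(n,k,[(np.round(q["rect"]),round(q["p"],2)) for q in find_in(p,k)[:2]])
for i in range(3):
    st=monitor.read_state();print(st["clock"],st["eef_pos"],st["wrist_force"],st["moment"],st["finger_gap"])
# predicted stand foot (angle 2.09) & hub nut-side for leans, origin (531.5,176)
for o in(529,532,535):
  for l in(.03,0,-.03,-.06):
    f=lambda x,y,z:np.array([o+x*np.cos(l)-z*np.sin(l),176+y,18+x*np.sin(l)+z*np.cos(l)])
    print(o,l,"foot s,t",proj(s,f(108,-108,19)),proj(t,f(108,-108,19)),"deck corner edge s",proj(s,f(60,-60,114)),proj(t,f(60,-60,114)))
a=cv2.resize(s["img"][150:350,240:350,::-1],None,fx=3,fy=3,interpolation=2)
b=cv2.resize(t["img"][200:360,240:380,::-1],None,fx=3,fy=3,interpolation=2)
c=np.zeros((600,800,3),np.uint8);c[:600,:330]=a;c[:480,340:760]=b;cv2.imwrite("pics/c6.png",c)
E
```

```text
s kickstand [(array([378., 274.,  50.,  60.]), 0.52), (array([327., 213.,  16.,  42.]), 0.51)]
s stop_face [(array([282., 328.,  24.,  39.]), 0.61)]
t kickstand [(array([259., 241.,  26.,   8.]), 0.63)]
t stop_face [(array([410., 283.,  37.,  30.]), 0.73), (array([265., 238.,  35.,   8.]), 0.36)]
19.45 [531.8 147.3 243.2] [-1.4  0.4 -1.4] [-0.2  0.5  0. ] 33.84650266666933
19.45 [531.8 147.3 243.2] [-1.4  0.4 -1.4] [-0.2  0.5  0. ] 33.84650266666933
19.45 [531.8 147.3 243.2] [-1.4  0.4 -1.4] [-0.2  0.5  0. ] 33.84650266666933
529 0.03 foot s,t [332.5 231.5] [283.1 237. ] deck corner edge s [314.8 193.7] [256.4 253.3]
529 0 foot s,t [332.7 232.2] [283.2 237. ] deck corner edge s [316.1 194.3] [256.5 251.7]
529 -0.03 foot s,t [332.9 232.8] [283.3 237. ] deck corner edge s [317.5 194.8] [256.6 250.2]
529 -0.06 foot s,t [333.  233.5] [283.4 237.1] deck corner edge s [318.8 195.4] [256.8 248.7]
532 0.03 foot s,t [333.6 231.6] [283.2 235.6] deck corner edge s [316.  193.8] [256.4 251.8]
532 0 foot s,t [333.8 232.2] [283.2 235.6] deck corner edge s [317.3 194.3] [256.5 250.2]
532 -0.03 foot s,t [334.  232.9] [283.3 235.7] deck corner edge s [318.7 194.9] [256.7 248.7]
532 -0.06 foot s,t [334.1 233.6] [283.4 235.7] deck corner edge s [320.  195.5] [256.8 247.3]
535 0.03 foot s,t [334.8 231.7] [283.2 234.3] deck corner edge s [317.2 193.9] [256.4 250.3]
535 0 foot s,t [335.  232.3] [283.3 234.3] deck corner edge s [318.5 194.4] [256.6 248.8]
535 -0.03 foot s,t [335.1 233. ] [283.3 234.3] deck corner edge s [319.9 195. ] [256.7 247.3]
535 -0.06 foot s,t [335.3 233.7] [283.4 234.4] deck corner edge s [321.2 195.6] [256.9 245.8]
```

View pics/c6.png

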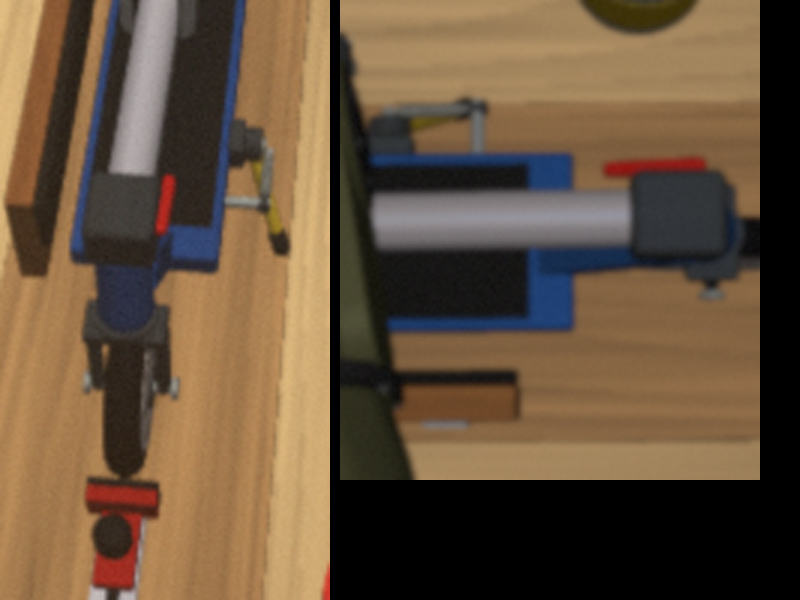

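The scooter is upright: foot seen at (333,231) against (334,232) predicted, and the side force is near 0. One thing left to check is the tyre-to-stop gap.

```bash
python3 - <<'E'
from h import *
import cv2
np.set_printoptions(precision=1,suppress=True)
s=imaging.camera("scene");t=imaging.camera("top")
a=np.linspace(0,2*np.pi,200)
for hy in(-104,-101,-98):
    c=[proj(s,np.array([533,hy+72.5*np.cos(q),90.5+72.5*np.sin(q)])) for q in a]
    d=[proj(t,np.array([533,hy+72.5*np.cos(q),90.5+72.5*np.sin(q)])) for q in a]
    print(hy,"tyre max row scene",max(v[1] for v in c),"max col top",max(v[0] for v in d))
for fy in(-167,-170,-173):print("face",fy,proj(s,np.array([535,fy,60.])),proj(t,np.array([535,fy,60.])),"knob top",proj(t,np.array([535,fy-55,93.])))
A=cv2.resize(s["img"][270:360,255:310,::-1],None,fx=6,fy=6,interpolation=2)
B=cv2.resize(t["img"][250:320,360:440,::-1],None,fx=5,fy=5,interpolation=2)
c=np.zeros((560,760,3),np.uint8);c[:540,:330]=A;c[:350,350:750]=B;cv2.imwrite("pics/c7.png",c)
E
```

```text
-104 tyre max row scene 308.7754906836189 max col top 399.1023728348034
-101 tyre max row scene 307.5917310543431 max col top 397.643505884105
-98 tyre max row scene 306.41121503674765 max col top 396.18461149216023
face -167 [281.2 307.8] [391.8 282.8] knob top [420.7 281.5]
face -170 [281.  308.9] [393.2 282.8] knob top [422.2 281.5]
face -173 [280.8 310.1] [394.6 282.8] knob top [423.6 281.5]
```

View pics/c7.png

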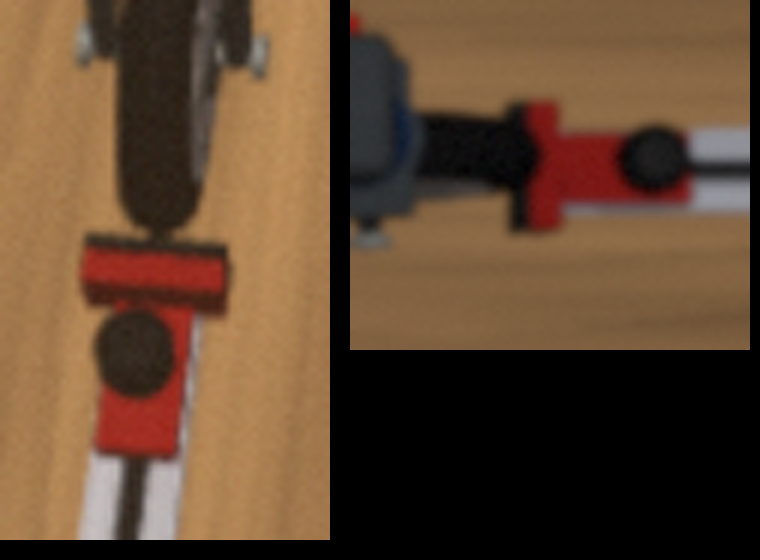

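In these crops the gap between tyre and face is somewhere between 0 and 3 mm. The scooter rolls freely in my grip, so I'll ease it forward in 1 mm steps until it touches the stop, watching the y force.

>>> arm_command(steps=[[0.25,-0.5,0,0,0],[0.25,-1,0,0,0],[0.25,-1,0,0,0],[0.25,-1,0,0,0]])

```text
clock: 20.05
eef_pos: [531.9, 146.3, 243.2]
eef_rot: [-3.141, -0.0, 1.58]
wrist_force: [-0.2, 2.0, -1.9]
finger_gap: 33.4
finger_force: 20.0
```

>>> arm_command(steps=[[0.25,-0.5,0,0,0],[0.25,-0.5,0,0,0],[0.25,-0.5,0,0,0]])

```text
clock: 20.42
eef_pos: [531.8, 146.0, 243.2]
eef_rot: [-3.141, -0.0, 1.58]
wrist_force: [-0.6, 4.2, -2.8]
finger_gap: 33.4
finger_force: 20.0
```

The force climbs steeply with displacement, so the tyre is snug on the stop. I'll relax slightly, settle, then hand in.

>>> arm_command(steps=[[0.25,0.5,0,0,0],[0.25,0.5,0,0,0],[0.25,0.5,0,0,0],[0.25,0.5,0,0,0],[0.25,0.5,0,0,0],[0.25,0.5,0,0,0],[0.25,0.5,0,0,0],[0.25,0.5,0,0,0]])

```text
clock: 21.42
eef_pos: [531.9, 146.3, 243.2]
eef_rot: [-3.142, 0.0, 1.58]
wrist_force: [-0.4, 1.1, -3.7]
finger_gap: 33.4
finger_force: 20.0
```

```bash
python3 -c "
from cell import monitor,job
s=monitor.read_state();print(s['eef_pos'],s['wrist_force'],s['finger_gap'],s['finger_force']);print(job.sign_off())"
```

```text
[531.87618087 146.27834789 243.21180852] [-0.36546312  1.0640214  -3.6880822 ] 33.41976524282864 20.00330775976181
the job is handed in; nothing more can be done
None
```

The job is handed in at about 21 s, with no verdict returned: the red stop is snug on the front tyre, the yellow stand is fully down, and the arm is holding the scooter upright and still, clear of the rail and its stand as far as the camera shows.

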